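# Screw down the frame-corner press

## Task

Clamp the glued frame corner that lies in the green screw press. Take the T-handle socket wrench off its wooden rest by the shaft, stand it upright in the collar on top of the press and let go of it; then take it again by its crossbar, feel for the hexagon down in the collar and screw it clockwise as far as it will go. Leave the wrench standing fully home on the tight screw, keep the corner against its fences, and do not knock the glue bottle, the tin of brads or the ring of tape about.

Things in the scene. Friction and masses are not known exactly. Their poses are not given: they have to be found in the camera images.
- wrench_mid (a point): T-handle socket wrench, plain steel, about 380 g. Point on its round 12 mm shaft, 80 mm from the crossbar's axis and from the socket's open end. x runs along the shaft to the crossbar, y along the crossbar. Bare shaft: from 45 mm on the socket's side to 70 mm on the bar's side. Starts lying level in its rest, bar end to the robot's right, y level, axis 50 mm above the bench; upright, x points up
- wrench_bar (a point): Middle of the wrench's crossbar, on its axis: a round steel bar 14 mm thick and 120 mm long, along the wrench's y, square to the shaft. Axes as wrench_mid
- wrench_mouth (a point): Centre of the open end of the wrench's socket: 37 mm outside diameter, 35 mm long; inside, a hexagon 25.5 mm across flats and 17 mm deep, two of its flats facing the wrench's plus and minus z, so that it fits the screw every 60 degrees. Axes as wrench_mid
- press_mouth (a point): Centre of the upper rim of the upright collar on top of the green corner press, 132 mm above the bench, z up. The collar is a tube, bore 42 mm, 57 mm outside. The socket enters it with some 2 mm to spare all round. A socket that does not match the hexagon rests with its mouth about 28 mm below the rim, a fully seated one about 39 to 42 mm below it
- screw_tip (a point): Top of the press's screw, inside the collar about 22 mm below its rim: an upright steel hexagon, 24 mm across flats and 12 mm tall, under a 5 mm round tapered tip. The tip enters the socket at any turn, the hexagon only when they match. This point goes up and down with the screw but does not turn: how the hexagon is turned at the start is not told and is to be felt. z up
- foot: Round rubber-faced foot (38 mm) at the screw's lower end, under the bridge; starts 1 to 3 mm above the corner. Clockwise from above tightens: the screw resists with a steady 0.15 N m, goes down 8 mm a turn, stiffens to 0.25 N m as the foot presses on the corner, and after 1.3 to 2.4 rad in all comes to a hard stop. It stays where it is left. Origin at bench level below the screw
- press: Corner press, fixed: base plate 200 x 210 x 18 mm, columns at its plus and minus y sides, and a bridge 50 mm wide (along x) between them, its top 90 mm above the bench, that carries the collar; two low steel fences at right angles on the plate. Origin at bench level straight below the screw
- corner: Glued frame corner, wood with gilt edges, 300 g, loose on the press's base plate: two arms 136 mm long, 32 mm wide, 28 mm high, at right angles, apex towards the press's plus x, against the fences. Origin in its underside, below the foot
- rest: Wooden wrench rest, fixed: board 90 x 190 x 12 mm; a ledge 136 mm wide under the crossbar, 75 mm from its origin towards its minus y (the robot's right), with a lip 4 mm high behind the bar; and under the shaft near the socket a notched cheek, 60 mm wide and 16 mm thick, 34 mm towards plus y, its top 56 mm above the bench. Origin at bench level
- glue: Bystander: white glue bottle, standing, 52 mm across, 150 mm tall; origin in its underside
- brads: Bystander: round tin of brads, 64 mm across, 60 mm tall; origin in its underside
- tape: Bystander: ring of tape lying flat, 90 mm across, 25 mm high; origin in its underside
Mind the look-alikes: they are no part of the job. Leave any purple look-alike of the part that bears wrench_mid alone.

How it is judged:
By the outcome, as a careful person would: the job done as asked, in the order asked, and still so for the second after the job is handed in, with the robot touching nothing.
It also fails if it takes over 72 s, if anything falls off the work surface, if the arm or the gripper's body presses on something with over 40 N, if the wrist force passes 120 N, or if a joint passes its speed limit or range.

## Robot

A 6-joint arm with a two-finger parallel gripper is mounted at the origin on the work surface. World frame = base frame: x ahead of the robot, y to its left, z up, the work surface at z = 0. Lengths are in m, angles in degrees, forces in N, time in s.
With the tool pointing down it reaches from about 0.325 to 0.85 m from the base axis. Payload 15.5 kg.
Tool frame: the origin (TCP) lies at the very end of the fingers, on their centre line; the grasp point (between the pads) lies arm.grip_depth behind it (arm.grip_depth is the distance from the TCP to the grasp point, in m); z points along the fingers, y is the line along which they close (so a half turn about z gives the same grasp; the last joint's range is limited). The gripper opens to 91 mm and grips with 3 to 60 N. Pads are 32 mm wide; open, the fingers measure 118 mm over their backs; the gripper's body (76 mm by 178 mm) begins 60 mm behind the grasp point.
Start: joints at [-5.472, 28.281, 77.091, -0, 74.628, -5.472], TCP at [0.625, 0, 0.214] pointing down, gripper open.
Joint ranges: [-166.48, 166.48], [-47.26, 123.95], [12.59, 153.08], [-70.14, 250.14], [6.76, 159.57], [-176.63, 176.63]. Speed limits (degrees/s): [108.29, 108.29, 147.25, 172.46, 172.46, 172.46].

## Interface

Orientations are given as a 3x3 rotation matrix whose columns are the frame's x, y, z axes.
In Python, from rig import arm gives the robot as it stands. Calls block until the motion is done:
- arm.move_to(position, orientation): joint-space move of the TCP to a pose.
- arm.move_l(position, orientation=None, feed=0.15): straight line of the TCP; orientation=None keeps the orientation; feed is the mean speed in m/s.
- arm.move_joints(angles): joint-space move.
- arm.grip(opening): finger opening in m; the grip force is fixed at half the most; returns when the fingers have stopped.
- arm.sleep(seconds).
- arm.solve_ik(position, orientation): joint angles nearest the present ones, or None.
- arm.snapshot(name): name is "scene" or "side" or "wrist"; returns the picture (420x560x3 uint8, red, green, blue); there is no depth.
- arm.get_calibration(name): a dict with "intrinsics" (3x3 intrinsics, pixels), "cam_to_world" (4x4, takes a point from camera to world coordinates). Camera axes: x right, y down, z forward; pixel columns grow to the right and rows downward; lengths in m; the calibration is good to about 2 mm. A picture is of the moment at which its call begins: read the wrist's pose just before it. get_calibration takes no time and is no camera call; for the wrist camera it gives the pose at the moment of the call.
A pose or a line that the arm cannot do raises arm.Unreachable and nothing moves.
- arm.sign_off(): hands the job in; it is judged then, once.
Readings, each from a call of its own:
- arm.current_t(): time.
- arm.current_joint_positions(): joint angles.
- arm.current_dq(): joint speeds.
- arm.current_tau(): joint torques, N m.
- arm.current_ee_pos(): TCP position.
- arm.current_tool_rot(): TCP orientation.
- arm.current_force(): force on the tool from outside, world axes, zero at the start.
- arm.current_torque(): the same for the moment, N m.
- arm.current_width(): finger opening in m.
- arm.current_grasp_force(): force on a finger pad.
Only numpy, scipy, OpenCV 4.12 (cv2) and the standard library are available. Lean on these libraries where they do the work, as an engineer would, in place of code of your own. Each camera call takes 0.05 s, during which the arm holds its last target. There are 200 camera calls.

## Working session

There is one attempt and no reset: what is moved stays moved. The work goes in short steps, each a Python script; the robot and the scene stay as the last script left them, time stands still between calls to the robot, and variables do not carry over. Pictures are saved under pics/ and viewed, at most 10 in all, crops included, and the job is handed in when it is done.

```bash
ls; mkdir -p pics; python3 - <<'E'
from rig import arm
import cv2,numpy as np
print(arm.grip_depth,arm.current_t(),arm.current_width())
print(arm.current_tool_rot())
for n in ["scene","side","wrist"]:
    c=arm.get_calibration(n); im=arm.snapshot(n)
    cv2.imwrite(f"pics/{n}0.png",cv2.resize(im[:,:,::-1],(800,600),interpolation=cv2.INTER_CUBIC))
    np.savez(f"{n}0.npz",K=c["intrinsics"],T=c["cam_to_world"],im=im); print(n,c["intrinsics"],c["cam_to_world"])
E
```

```text
pics
0.0188 0.0 0.0912756889060851
[[-2.82406605e-05  9.99999278e-01 -1.20094321e-03]
 [ 9.99999992e-01  2.83903684e-05  1.24641736e-04]
 [ 1.24675741e-04 -1.20093968e-03 -9.99999271e-01]]
scene [[387.50618744   0.         280.95684867]
 [  0.         387.50618744 210.24573141]
 [  0.           0.           1.        ]] [[-0.5744971   0.65894964 -0.48552904  0.9260299 ]
 [ 0.81842102  0.45387988 -0.35239195  0.29271818]
 [-0.01183669 -0.59981533 -0.80005092  0.70323949]
 [ 0.          0.          0.          1.        ]]
side [[410.70608207   0.         278.14306901]
 [  0.         410.70608207 209.86909716]
 [  0.           0.           1.        ]] [[ 0.99710417 -0.03025911  0.06976857  0.50088268]
 [-0.07557732 -0.49618165  0.86492303 -0.65314828]
 [ 0.00844608 -0.86769128 -0.49703169  0.51199822]
 [ 0.          0.          0.          1.        ]]
wrist [[324.7231876    0.         279.59294106]
 [  0.         324.7231876  208.91447804]
 [  0.           0.           1.        ]] [[ 9.99999902e-01  4.18961932e-04 -1.43596306e-04  6.24124911e-01]
 [ 3.60347533e-04 -9.58178810e-01 -2.86169947e-01  8.02906173e-02]
 [-2.57485251e-04  2.86169867e-01 -9.58178867e-01  3.84384045e-01]
 [ 0.00000000e+00  0.00000000e+00  0.00000000e+00  1.00000000e+00]]
```

View pics/scene0.png

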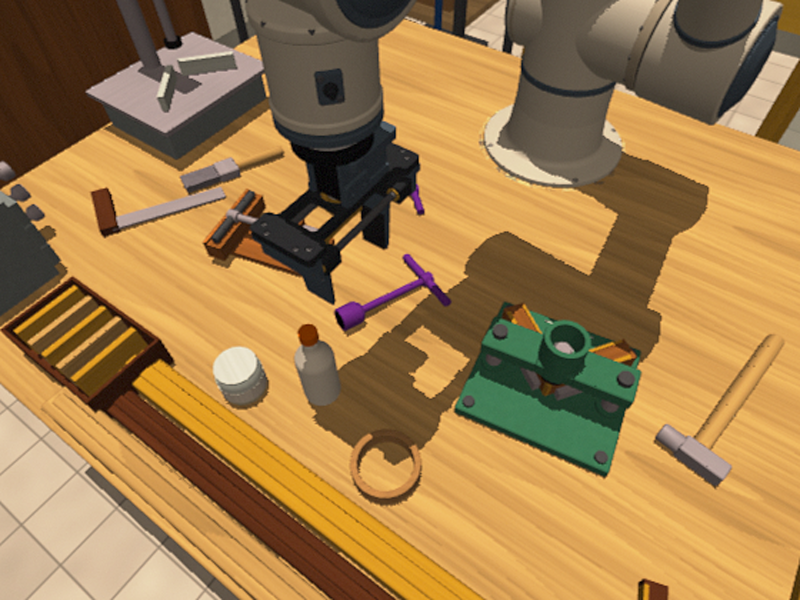

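View pics/side0.png

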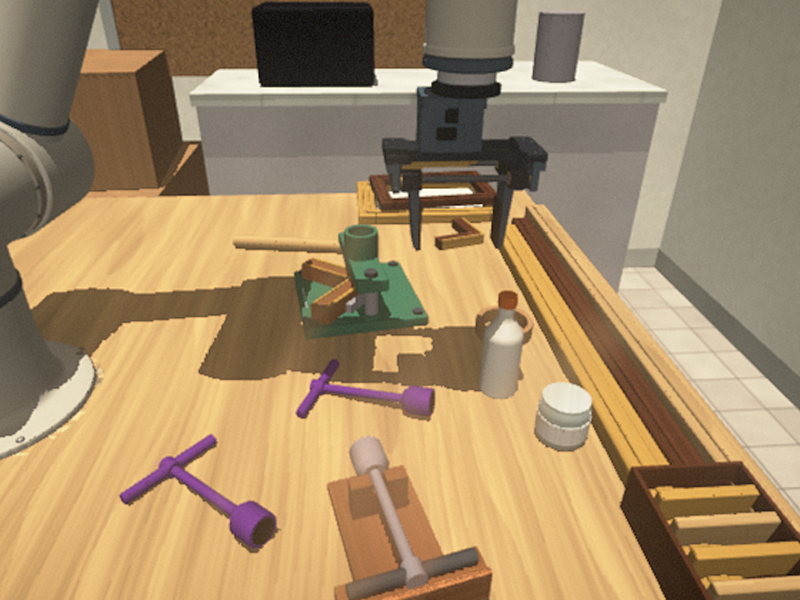

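View pics/wrist0.png

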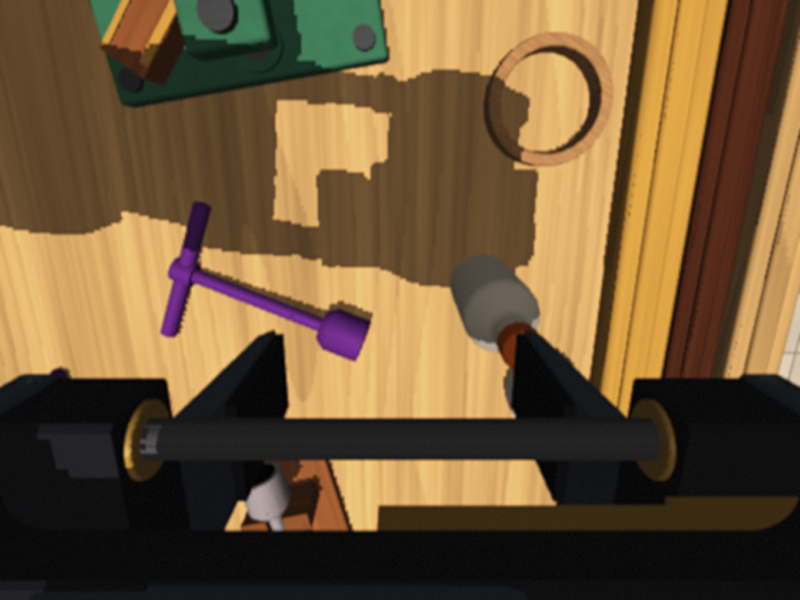

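The scene and side pictures show the steel wrench in its rest (side view: bar/shaft junction about (413,574), shaft passing (384,498), socket about (369,455)). They also show the collar rim, at about (565,337) in the scene view and (361,235) in the side view. The purple wrenches are decoys.

```bash
cat > h.py <<'E'
import numpy as np,cv2
s=800/560
def ray(n,px,z,d=None):
    d=d or np.load(n+"0.npz"); K,T=d["K"],d["T"]
    u=(np.array(px)+.5)/s-.5
    r=T[:3,:3]@np.linalg.solve(K,[u[0],u[1],1]); o=T[:3,3]
    return o+r*(z-o[2])/r[2]
def proj(n,P,d=None):
    d=d or np.load(n+"0.npz"); K,T=d["K"],d["T"]
    c=T[:3,:3].T@(np.array(P)-T[:3,3]); u=K@(c/c[2]); return (u[:2]+.5)*s-.5
E
python3 - <<'E'
from h import *
for n,p,z in [("side",(413,574),.05),("side",(384,498),.052),("side",(345,592),.05),("side",(478,556),.05),("side",(369,455),.055),("side",(361,235),.132),("scene",(565,337),.132),
 ("scene",(322,395),0.01),("side",(500,390),0.0),("scene",(386,466),0.02),("scene",(501,331),.095),("scene",(626,379),.095),("scene",(468,402),.02),("scene",(602,457),.02)]:
    print(n,p,ray(n,p,z).round(4))
for n,x in (("side",(320,420,110,90)),("scene",(0,0,0,0))): pass
im=np.load("side0.npz")["im"][:,:,::-1]; a=cv2.resize(im[295:420,220:350],None,fx=5,fy=4.8,interpolation=cv2.INTER_CUBIC); 
b=cv2.resize(np.load("scene0.npz")["im"][200:330,310:460,::-1],None,fx=2,fy=2)
im2=np.load("scene0.npz")["im"][200:330,310:460,::-1]
cv2.imwrite("pics/c1.png",a)
E
```

```text
side (413, 574) [ 0.5428 -0.3298  0.05  ]
side (384, 498) [ 0.5221 -0.246   0.052 ]
side (345, 592) [ 0.4837 -0.3426  0.05  ]
side (478, 556) [ 0.603 -0.316  0.05 ]
side (369, 455) [ 0.5092 -0.1893  0.055 ]
side (361, 235) [0.5113 0.2222 0.132 ]
scene (565, 337) [0.5115 0.2379 0.132 ]
scene (322, 395) [ 0.7024 -0.0095  0.01  ]
side (500, 390) [ 0.6957 -0.0214  0.    ]
scene (386, 466) [0.7359 0.1254 0.02  ]
scene (501, 331) [0.5237 0.1613 0.095 ]
scene (626, 379) [0.4988 0.3226 0.095 ]
scene (468, 402) [0.6009 0.1645 0.02  ]
scene (602, 457) [0.5701 0.3434 0.02  ]
```

View pics/c1.png

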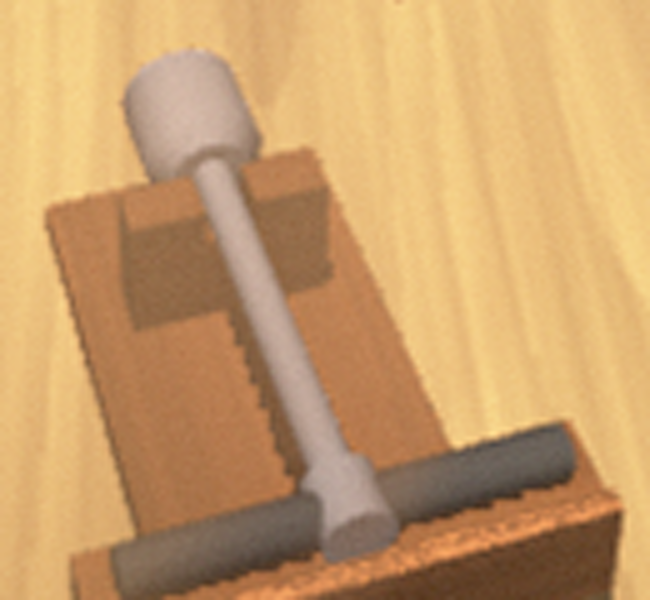

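```bash
python3 - <<'E'
from rig import arm
import numpy as np
from scipy.spatial.transform import Rotation as Ro
a=lambda q: None if q is None else np.round(q,0).tolist()
m=np.array([-.23,.973,0]);m/=np.linalg.norm(m)
def R(x,z): x=np.array(x,float);z=np.array(z,float);x/=np.linalg.norm(x);z/=np.linalg.norm(z);return np.c_[x,np.cross(z,x),z]
mid=np.array([.5428,-.3298,.05])+.08*m
print(mid)
for sg in (1,-1):
    print("grasp",sg,a(arm.solve_ik(mid-[0,0,.0188],R(sg*m,[0,0,-1]))),a(arm.solve_ik(mid+[0,0,.15],R(sg*m,[0,0,-1]))))
    for yaw in range(-60,121,20):
        z=np.array([np.cos(np.radians(yaw)),np.sin(np.radians(yaw)),0])
        p=np.array([.511,.235,0])
        print(sg,yaw,[a(arm.solve_ik(p+[0,0,h]+.0188*z,R([0,0,-sg],z))) for h in (.19,.27)])
for yaw in range(0,360,30):
    print(yaw,a(arm.solve_ik([.511,.235,.245],R([np.cos(np.radians(yaw)),np.sin(np.radians(yaw)),0],[0,0,-1]))))
E
```

```text
[ 0.52439659 -0.25194556  0.05      ]
grasp 1 [-32.0, 38.0, 93.0, -0.0, 49.0, -45.0] [-32.0, 26.0, 84.0, -0.0, 70.0, -45.0]
1 -60 [None, None]
1 -40 [None, None]
1 -20 [None, None]
1 0 [[41.0, 66.0, 137.0, 224.0, 107.0, 105.0], [41.0, 51.0, 138.0, 222.0, 97.0, 96.0]]
1 20 [[17.0, 80.0, 148.0, 175.0, 138.0, 86.0], [17.0, 63.0, 150.0, 176.0, 123.0, 88.0]]
1 40 [[-9.0, 73.0, 143.0, 125.0, 113.0, 61.0], [-9.0, 57.0, 145.0, 129.0, 104.0, 74.0]]
1 60 [[-19.0, 60.0, 128.0, 101.0, 92.0, 81.0], [-19.0, 47.0, 129.0, 101.0, 89.0, 93.0]]
1 80 [[-19.0, 56.0, 112.0, 81.0, 92.0, 102.0], [-19.0, 46.0, 113.0, 82.0, 93.0, 111.0]]
1 100 [[-15.0, 57.0, 96.0, 67.0, 102.0, 116.0], [-15.0, 49.0, 96.0, 69.0, 104.0, 123.0]]
1 120 [[-10.0, 60.0, 79.0, 58.0, 115.0, 124.0], [-10.0, 53.0, 80.0, 61.0, 118.0, 130.0]]
grasp -1 [-32.0, 38.0, 93.0, -0.0, 49.0, 135.0] [-32.0, 26.0, 84.0, -0.0, 70.0, 135.0]
-1 -60 [None, None]
-1 -40 [None, None]
-1 -20 [None, None]
-1 0 [[41.0, 66.0, 137.0, 224.0, 107.0, -75.0], [41.0, 51.0, 138.0, 222.0, 97.0, -84.0]]
-1 20 [[17.0, 80.0, 148.0, 175.0, 138.0, -94.0], [17.0, 63.0, 150.
[... 276 characters left out ...]
, 82.0, 93.0, -69.0]]
-1 100 [[-15.0, 57.0, 96.0, 67.0, 102.0, -64.0], [-15.0, 49.0, 96.0, 69.0, 104.0, -57.0]]
-1 120 [[-10.0, 60.0, 79.0, 58.0, 115.0, -56.0], [-10.0, 53.0, 80.0, 61.0, 118.0, -50.0]]
0 [19.0, 22.0, 84.0, -0.0, 75.0, 109.0]
30 [19.0, 22.0, 84.0, -0.0, 75.0, 79.0]
60 [19.0, 22.0, 84.0, -0.0, 75.0, 49.0]
90 [19.0, 22.0, 84.0, -0.0, 75.0, 19.0]
120 [19.0, 22.0, 84.0, -0.0, 75.0, -11.0]
150 [19.0, 22.0, 84.0, -0.0, 75.0, -41.0]
180 [19.0, 22.0, 84.0, -0.0, 75.0, -71.0]
210 [19.0, 22.0, 84.0, -0.0, 75.0, -101.0]
240 [19.0, 22.0, 84.0, -0.0, 75.0, -131.0]
270 [19.0, 22.0, 84.0, -0.0, 75.0, -161.0]
300 [19.0, 22.0, 84.0, -0.0, 75.0, 169.0]
330 [19.0, 22.0, 84.0, -0.0, 75.0, 139.0]
```

```bash
cat >> h.py <<'E'
def R(x,z):
    x=np.array(x,float);z=np.array(z,float);x/=np.linalg.norm(x);z/=np.linalg.norm(z);return np.c_[x,np.cross(z,x),z]
def shot(arm,name,cam="wrist",crop=None,f=None):
    c=arm.get_calibration(cam); im=arm.snapshot(cam)
    np.savez(name+"0.npz",K=c["intrinsics"],T=c["cam_to_world"],im=im)
    im=im[:,:,::-1]
    return cv2.resize(im,(800,600),interpolation=cv2.INTER_CUBIC)
E
python3 - <<'E'
from rig import arm
from h import *
arm.move_to([.511,.235,.33],R([-.15,.988,0],[0,0,-1]))
a=shot(arm,"wa")
m=np.array([-.23,.973,0])
arm.move_to([.524,-.252,.20],R(-m,[0,0,-1]))
b=shot(arm,"wb")
cv2.imwrite("pics/ab.png",np.vstack([cv2.resize(a,(400,300),interpolation=3),cv2.resize(b,(400,300),interpolation=3)]))
cv2.imwrite("pics/a.png",a);cv2.imwrite("pics/b.png",b)
print(arm.current_t(),arm.current_joint_positions())
E
```

```text
3.3167 [-3.15185496e+01  2.55528688e+01  8.44376365e+01  4.70897351e-03
  6.99947688e+01  1.35091726e+02]
```

View pics/a.png

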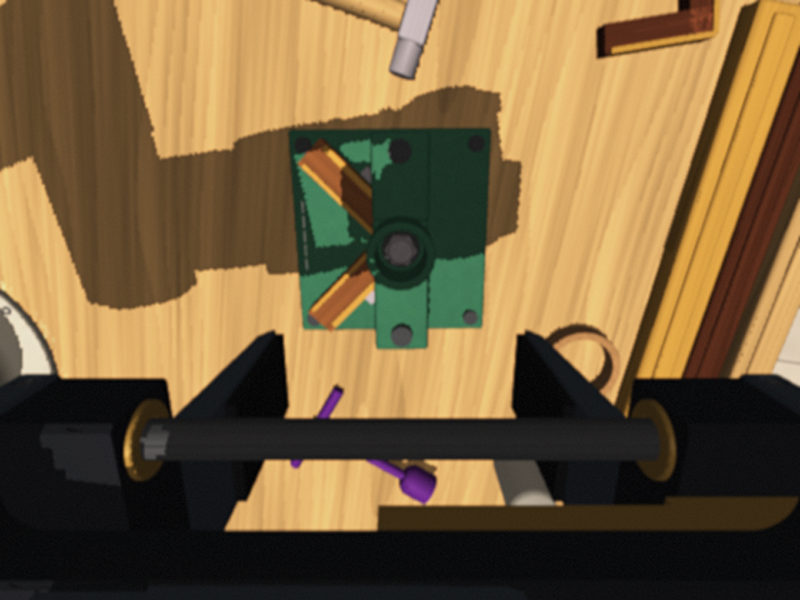

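View pics/b.png

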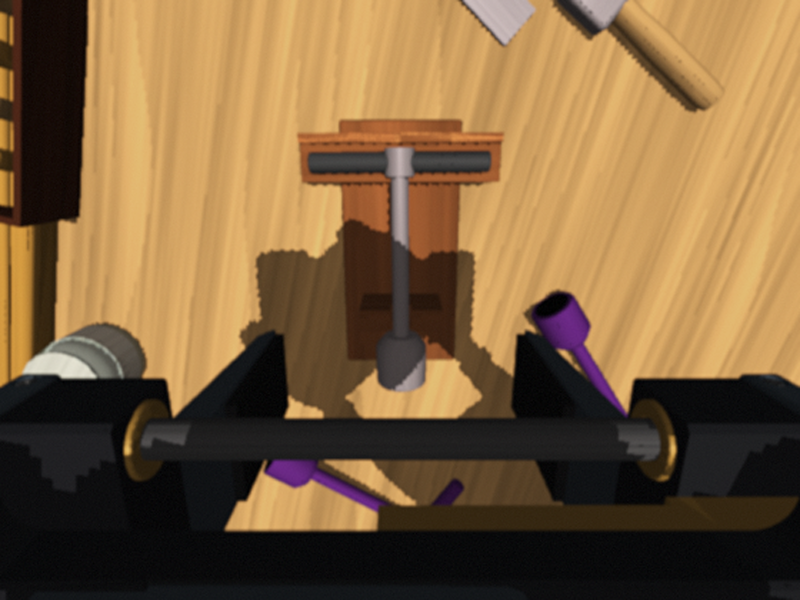

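Wrist views: collar rim centre at about (401,251); wrench bar hub at (399.5,162), bar ends at (308,162) and (490,161), and the shaft runs straight down column 400. Yaw is right.

```bash
python3 - <<'E'
from h import *
print("rim",ray("wa",(401.5,251),.132),"tip",ray("wa",(400.5,249),.110))
print("bar",ray("wb",(399.5,162),.05),ray("wb",(308,162),.05),ray("wb",(490,161),.05),"neck",ray("wb",(400.5,330),.05))
print("base corners",[ray("wa",p,.018)[:2].round(3).tolist() for p in [(291,129),(490,129),(482,327),(304,328)]])
# triangulate rim: wrist, scene, side consistency
P=ray("wa",(401.5,251),.132); print(proj("scene",P),proj("side",P))
B=ray("wb",(399.5,162),.05);print(proj("side",B))
E
```

```text
rim [0.51066411 0.24438003 0.132     ] tip [0.51028061 0.24181916 0.11      ]
bar [ 0.54239579 -0.33048091  0.05      ] [ 0.60150151 -0.31640029  0.05      ] [ 0.48414003 -0.34501322  0.05      ] neck [ 0.51415628 -0.2150782   0.05      ]
base corners [[0.389, 0.326], [0.582, 0.355], [0.615, 0.152], [0.421, 0.122]]
[570.20232342 339.06401712] [360.33018175 229.61425253]
[412.5900735  574.70791613]
```

```bash
python3 - <<'E'
from h import *
out=[]
t=np.linspace(0,2*np.pi,40)
for n,P in [("wa",[.5107,.2415,.132]),("scene",[.5107,.2415,.132]),("side",[.5107,.2415,.132])]:
    im=np.load(n+"0.npz")["im"][:,:,::-1]; u0=((proj(n,P)+.5)/s-.5).astype(int)
    c=im[u0[1]-33:u0[1]+33,u0[0]-33:u0[0]+33]; c=cv2.resize(c,None,fx=4,fy=4,interpolation=2)
    for r in (.0285,.021):
        pts=np.array([((proj(n,[P[0]+r*np.cos(a),P[1]+r*np.sin(a),P[2]])+.5)/s-.5-u0+33+.5)*4-.5 for a in t])
        for q in pts: cv2.circle(c,tuple(int(v) for v in q),1,(0,0,255) if r<.025 else (0,255,255),-1)
    out.append(c)
cv2.imwrite("pics/rim.png",np.hstack(out))
E
```

```text
(no output)
```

View pics/rim.png

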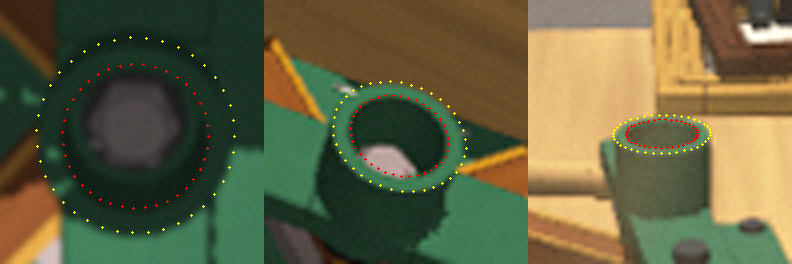

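```bash
cat >> h.py <<'E'
m=np.array([-.237,.9715,0])
zy=np.array([np.cos(np.radians(80)),np.sin(np.radians(80)),0])
RU=R([0,0,1],zy)
rim=np.array([.510,.2415,.132])
E
python3 - <<'E'
from rig import arm
from h import *
g=np.array([.5424,-.3305,.05])+.07*m
D=R(-m,[0,0,-1])
arm.move_to(g+[0,0,.06],D); arm.move_l(g-[0,0,.0188],feed=.1)
print(arm.current_force())
arm.grip(0.0); print(arm.current_width(),arm.current_grasp_force(),arm.current_force())
arm.move_l(g+[0,0,.27],D,feed=.2); print(arm.current_force(),arm.current_torque(),arm.current_width())
arm.move_to(rim+[0,0,.18]+.0188*zy,RU)
print(arm.current_joint_positions(),arm.current_force(),arm.current_width(),arm.current_t())
cv2.imwrite("pics/h1.png",np.hstack([cv2.resize(shot(arm,"sc1","scene"),(400,300),interpolation=3),cv2.resize(shot(arm,"sd1","side"),(400,300),interpolation=3)]))
E
```

```text
[-0.06536162 -0.96451522 -0.11709542]
0.011126131383135814 30.00089317560196 [ 0.20586664  0.25935498 -1.25527815]
[ 0.19357029  0.10732377 -4.65215697] [ 0.04133834  0.0843701  -0.00160826] 0.011034276880099076
[-18.37347424  40.77197943 112.6009955   82.49418777  93.72642608
 -63.62065718] [ 0.55644343  0.20493652 -4.47377253] 0.01126905528915703 10.5083
```

View pics/h1.png

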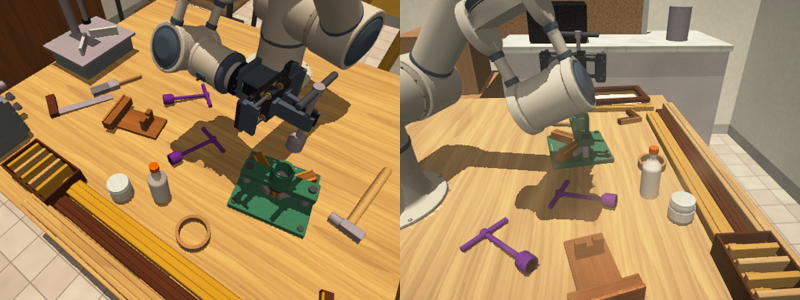

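```bash
python3 - <<'E'
from h import *
for dz in (.222,.257,.382): print(dz,proj("sc1",[.51,.2415,dz]))
im=np.load("sc10.npz")["im"][80:230,150:260,::-1]
im=np.load("sc10.npz")["im"][95:225,185:275,::-1].copy()
c=cv2.resize(im,None,fx=4.4,fy=4.4,interpolation=2)
for dz in (.222,.257,.302,.382):
    q=((proj("sc1",[.51,.2415,dz])+.5)/s-.5-[185,95]+.5)*4.4; cv2.circle(c,tuple(int(v) for v in q),3,(0,0,255),-1)
cv2.imwrite("pics/h2.png",c)
E
```

```text
0.222 [587.11410183 292.57367218]
0.257 [595.71967336 272.04645892]
0.382 [634.70082154 179.06317029]
```

View pics/h2.png

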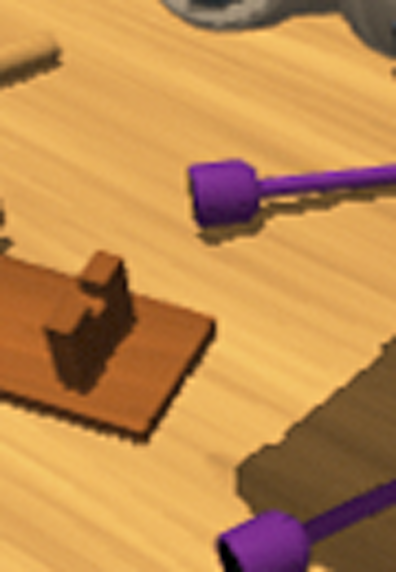

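In the scene half of h1, the socket is at (592,286) and the bar top at (636,176) in 800-px coordinates. The predicted positions are (587,292) to (596,272) for the socket and (635,179) for the top, so the wrench is upright and on axis. I'll insert it, stopping on force.

```bash
cat >> h.py <<'E'
def tcp(xy,mouth_z): # upright pose, mouth at world height
    return np.array([xy[0],xy[1],mouth_z+.09])+.0188*zy
E
python3 - <<'E'
from rig import arm
from h import *
xy=rim[:2].copy()
arm.move_l(tcp(xy,.136),RU,feed=.12); arm.sleep(.2)
f0=arm.current_force(); print("f0",f0.round(2),arm.current_t())
z=.136
while z>.096:
    z-=.003
    arm.move_l(tcp(xy,z),RU,feed=.03)
    d=arm.current_force()-f0
    print(round(z-.132,3),d.round(1),arm.current_torque().round(2))
    if d[2]>6 or np.hypot(d[0],d[1])>10: break
print(arm.current_t(),arm.current_ee_pos())
E
```

```text
f0 [ 0.11 -0.18 -4.66] 11.675
0.001 [1.  0.6 1.4] [-1.21  0.23 -0.02]
-0.002 [ 0.3 -0.3  1. ] [-1.22  0.24 -0.03]
-0.005 [-0.5  0.1  0.8] [-1.22  0.25  0.05]
-0.008 [0.2 0.7 0.3] [-1.27  0.18  0.  ]
-0.011 [0.2 0.6 0.1] [-1.18  0.2  -0.03]
-0.014 [-0.3  0.1  0.8] [-1.22  0.23 -0.02]
-0.017 [-0.4  0.2  1.1] [-1.22  0.17  0.03]
-0.02 [-0.1  0.1  0.9] [-1.26  0.23 -0.03]
-0.023 [0.3 0.4 1. ] [-1.17  0.16  0.01]
-0.026 [ 0.3 -0.1  0.7] [-1.21  0.24 -0.01]
-0.029 [-0.2  0.1 11.8] [ 0.62 -0.14  0.07]
14.425 [0.51314817 0.26004708 0.19397853]
```

```bash
python3 - <<'E'
from rig import arm
from h import *
arm.move_l(tcp(rim[:2],.104),RU,feed=.03)
arm.grip(.06); print(arm.current_force(),arm.current_t())
p=arm.current_ee_pos()
arm.move_l(p-.16*zy,RU,feed=.2)
arm.grip(.091)
arm.move_l(p-.16*zy+[0,0,.2],RU,feed=.25)
a=np.radians(170)
arm.move_to([.51,.2415,.39],R([np.cos(a),np.sin(a),0],[0,0,-1]))
print(arm.current_joint_positions(),arm.current_t())
w=shot(arm,"wc"); sc=shot(arm,"sc2","scene");sd=shot(arm,"sd2","side")
def crop(im,c,h,k): 
    c=np.array(c).astype(int); return cv2.resize(im[max(c[1]-h,0):c[1]+h,max(c[0]-h,0):c[0]+h],(k,k),interpolation=2)
P=[.51,.2415,.2]; print(proj("sc2",P),proj("sd2",P),proj("wc",[.51,.2415,.264]))
cv2.imwrite("pics/w2.png",np.hstack([cv2.resize(w,(480,360),interpolation=3),np.vstack([crop(sc,proj("sc2",P),100,180),crop(sd,proj("sd2",P),100,180)])]))
E
```

```text
[-0.05207387  0.32323544 -1.03678003] 15.5417
[ 1.91902852e+01  1.64883565e+01  6.90837781e+01  4.27399275e-02
  9.46446730e+01 -6.07237973e+01] 19.5417
[582.10104979 304.5315053 ] [358.95670942 190.53275361] [402.66893911 289.9714886 ]
```

View pics/w2.png

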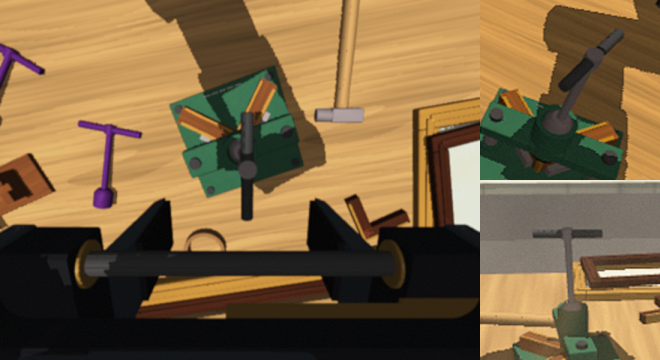

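The wrist view shows the wrench standing in the collar and leaning. Its hub is at about (412,253) and the bar ends at (411,187) and (413,363), in 800-px coordinates.

```bash
python3 - <<'E'
from h import *
for z in (.255,.262): print(ray("wc",(412,253),z),ray("wc",(411,187),z),ray("wc",(413,363),z))
# scene: hub ~ crop (590-480,60)->; side hub crop (568-480,234-180)
c=proj("sc2",[.51,.2415,.2]).astype(int); print("scene hub",c-100+np.array([597-480,58])*200/180, proj("sc2",ray("wc",(412,253),.26)))
c=proj("sd2",[.51,.2415,.2]).astype(int); print("side hub",c-100+np.array([567-480,234-180])*200/180, proj("sd2",ray("wc",(412,253),.26)))
E
```

```text
[0.48840662 0.25164319 0.255     ] [0.44614544 0.2581665  0.255     ] [0.56699999 0.23903022 0.255     ]
[0.48705325 0.25169822 0.262     ] [0.44576325 0.25807163 0.262     ] [0.56384051 0.2393751  0.262     ]
scene hub [612.         268.44444444] [614.28336404 260.83454696]
side hub [354.66666667 150.        ] [343.27244144 151.29804169]
```

```bash
cat >> h.py <<'E'
def RD(yaw):
    a=np.radians(yaw); return R([np.cos(a),np.sin(a),0],[0,0,-1])
E
python3 - <<'E'
from rig import arm
from h import *
yaw=171
h=np.array([.505,.2487])
arm.move_to([*h,.30],RD(yaw)); arm.move_l([*h,.2455],RD(yaw),feed=.08)
print(arm.current_force().round(2),arm.current_t())
arm.grip(0.); print(arm.current_width(),arm.current_grasp_force(),arm.current_force().round(2),arm.current_torque().round(2))
xy=rim[:2]
arm.move_l([*xy,.2455],RD(yaw),feed=.03)
print(arm.current_force().round(2),arm.current_torque().round(2),arm.current_width(),arm.current_t())
for z in (.2445,.2435,.2425):
    arm.move_l([*xy,z],RD(yaw),feed=.02); f=arm.current_force(); print(z,f.round(2),arm.current_torque().round(2),arm.current_t())
    if f[2]>8: break
E
```

```text
[ 0.6  -0.84  0.1 ] 20.975
0.013348738347854838 29.98674848524388 [ 0.2  -0.69 -0.04] [ 0.09 -0.04  0.05]
[-2.32  0.9   4.56] [0.41 0.54 0.02] 0.013181377478683498 22.5833
0.2445 [-0.56  0.72  0.32] [0.27 0.27 0.13] 22.8333
0.2435 [-1.74  0.87  4.62] [0.29 0.35 0.11] 23.0833
0.2425 [-1.7   0.66  9.4 ] [0.31 0.53 0.11] 23.3333
```

```bash
cat > turn.py <<'E'
from rig import arm
from h import *
import json,sys
xy=rim[:2]
def go(yaw,z): arm.move_joints(arm.solve_ik([*xy,z],RD(yaw)))
yaw,z=171.,.2425
for i in range(13):
    yaw-=5; go(yaw,z)
    f=arm.current_force();t=arm.current_torque()
    print(yaw,round(z,4),f.round(1),t.round(2),round(arm.current_t(),2))
    if f[2]<4:
        for k in range(13):       # sinks?
            z-=.001; go(yaw,z); f=arm.current_force()
            if f[2]>9: break
        print("  down to",round(z,4),f.round(1),round(arm.current_t(),2))
        if z<.236: break
    elif f[2]>14: z+=.0005
json.dump([yaw,z],open("st.json","w"))
E
python3 turn.py
```

```text
166.0 0.2425 [-1.4  0.8  8.2] [ 0.29  0.4  -0.01] 23.58
161.0 0.2425 [-2.   1.4  6.4] [0.37 0.3  0.06] 23.83
156.0 0.2425 [-1.5  0.5  5.8] [ 0.35  0.26 -0.07] 24.08
151.0 0.2425 [-1.   1.6  5.4] [ 0.46  0.24 -0.04] 24.33
146.0 0.2425 [0.3 1.1 4.3] [ 0.43  0.16 -0.05] 24.58
141.0 0.2425 [-1.   1.4  3.8] [ 0.48 -0.   -0.05] 24.83
  down to 0.2415 [-1.   0.8  9.1] 25.08
136.0 0.2415 [0.7 0.4 7.2] [ 0.44  0.12 -0.04] 25.33
131.0 0.2415 [-0.6  1.1  6.1] [ 0.42  0.08 -0.03] 25.58
126.0 0.2415 [-0.3  2.5  5.5] [ 0.46 -0.04  0.  ] 25.83
121.0 0.2415 [0.4 1.2 4.2] [ 0.49 -0.06 -0.04] 26.08
116.0 0.2415 [0.6 2.  3. ] [ 0.45 -0.15 -0.02] 26.33
  down to 0.2395 [-0.7  1.8 13.3] 26.83
111.0 0.2395 [ 0.2  1.4 11.2] [ 0.39 -0.05  0.01] 27.08
106.0 0.2395 [-0.2  1.4  9.8] [ 0.41 -0.11 -0.02] 27.33
```

```bash
cat > probe.py <<'E'
from rig import arm
from h import *
import sys
xy=rim[:2]; yaw=106; z=.2395
def go(xy,yaw,z): arm.move_joints(arm.solve_ik([*xy,z],RD(yaw)))
go(xy,yaw,z+.003); f0=arm.current_force(); print("lift",f0.round(1))
go(xy,yaw,z+.005); f0=arm.current_force(); print("lift",f0.round(1),arm.current_torque().round(2))
a=np.radians(yaw)
for nm,d in (("+bar",(np.cos(a),np.sin(a))),("-bar",(-np.cos(a),-np.sin(a))),("+perp",(-np.sin(a),np.cos(a))),("-perp",(np.sin(a),-np.cos(a)))):
    for k in (1.5,3,4.5,6):
        go(xy+np.array(d)*k*.001,yaw,z+.005); f=arm.current_force()
        print(nm,k,round(float(f[:2]@d),1),f.round(1))
        if f[:2]@d<-6: break
go(xy,yaw,z+.005)
print(arm.current_t(),arm.current_width())
E
python3 probe.py
```

```text
lift [ 0.1  1.5 -6. ]
lift [ 0.2  1.1 -7.9] [ 0.35 -0.08  0.05]
+bar 1.5 -0.5 [ 0.2 -0.5 -2.9]
+bar 3 -1.8 [ 1.1 -1.6 -2.4]
+bar 4.5 -1.6 [ 1.  -1.4 -1.7]
+bar 6 -2.3 [ 1.1 -2.1 -1.6]
-bar 1.5 -2.4 [-1.   2.2  2. ]
-bar 3 -2.3 [0.4 2.6 3.5]
-bar 4.5 -2.8 [-1.1  2.6  6. ]
-bar 6 -1.6 [-0.8  1.4  5. ]
+perp 1.5 -0.2 [ 0.5 -0.9  3.6]
+perp 3 -1.6 [ 2.1 -1.8  2.7]
+perp 4.5 -1.9 [2.  0.  2.4]
+perp 6 -2.1 [ 2.5 -1.   2. ]
-perp 1.5 -1.1 [-0.6 -2.   6.6]
-perp 3 -1.3 [-1.2 -0.6  5.9]
-perp 4.5 -2.2 [-1.9 -1.5  4.1]
-perp 6 -1.7 [-1.2 -1.9  3.3]
32.0833 0.013211191528002854
```

```bash
python3 - <<'E'
from h import *
im=np.load("wa0.npz")["im"]; 
u=((proj("wa",[.5103,.2418,.110])+.5)/s-.5); print(u)
k=8; x0,y0=int(u[0])-16,int(u[1])-16
c=cv2.resize(im[y0:y0+32,x0:x0+32],None,fx=k,fy=k,interpolation=2).astype(int)
sat=c[...,1]-(c[...,0]+c[...,2])/2.; 
mask=((sat<3)&(c.sum(2)>140)).astype(np.uint8)
n,l,st,ce=cv2.connectedComponentsWithStats(mask); 
i=l[k*16,k*16]; print(i,st[i],ce[i]); M=(l==i).astype(np.uint8)
M=cv2.morphologyEx(M,cv2.MORPH_OPEN,np.ones((15,15)))
for row in M[::8,::4]: print("".join(".#"[v] for v in row))
ct=max(cv2.findContours(M,0,1)[0],key=cv2.contourArea)
K,T=np.load("wa0.npz")["K"],np.load("wa0.npz")["T"]
pts=[]
for q in ct[:,0]:
    r=((q+.5)/k-.5+[x0,y0]+.5)*s-.5; pts.append(ray("wa",r,.105)[:2])
pts=np.array(pts); cc=cv2.minEnclosingCircle((pts*1000).astype(np.float32)); print(cc)
M2=cv2.moments((pts*1e5).astype(np.float32).reshape(-1,1,2)); cen=np.array([M2["m10"],M2["m01"]])/M2["m00"]/1e5
d=pts-cen; th=np.arctan2(d[:,1],d[:,0]); r=np.hypot(*d.T)
g=np.radians(np.arange(360)); o=np.argsort(th); rr=np.interp(g-np.pi,th[o],r[o],period=2*np.pi)
for h in (2,3,4,5,6,7): 
    z=(rr*np.exp(-1j*h*(g-np.pi))).mean(); print(h,abs(z)*1e3,"vertex at",-np.degrees(-np.angle(z))/h)
print(cen)
E
```

```text
[280.21340238 174.16776639]
1 [   42    53   180   170 22413] [130.74541561 136.97443448]
................................................................
................................................................
................................................................
................................................................
................................................................
................................................................
................................................................
........................#############...........................
.....................##########################.................
....................############################................
...................##############################...............
..................################################..............
.................#################################..............
...............####################################.............
..............######################################............
.............######################
[... 759 characters left out ...]
............########....#######...................
................................................................
................................................................
................................................................
................................................................
((510.34283447265625, 240.0303497314453), 14.250347137451172)
2 0.10525090086599366 vertex at -72.9176504192452
3 0.12174794349096825 vertex at 27.51629277552871
4 0.07822176606977325 vertex at -27.181933225498913
5 0.08419589314204425 vertex at 1.1454046017233266
6 0.33730531438881073 vertex at -5.92737816481625
7 0.12705058909711245 vertex at -4.789257873550383
[0.51022979 0.24011793]
```

```bash
cat > seat.py <<'E'
from rig import arm
from h import *
import json
xy=np.array([.5102,.2405])
def go(xy,yaw,z): arm.move_joints(arm.solve_ik([*xy,z],RD(yaw)))
yaw=126; z=.2445
go(xy,yaw,z); arm.grip(.022); print(arm.current_force().round(1)); 
for d in (5,-5,0): go(xy,yaw+d,z)
arm.grip(0.); print("regrip",arm.current_width(),arm.current_force().round(1),arm.current_torque().round(2),arm.current_t())
while z>.2405:
    z-=.001; go(xy,yaw,z); f=arm.current_force(); print(round(z,4),f.round(1))
    if f[2]>8: break
S=[(0,0),(2,0),(0,2),(-2,0),(0,-2)]
done=False
for y in (126,129,123,132,120):
    for d in S:
        go(xy+np.array(d)*1e-3,y,z); f=arm.current_force()
        if f[2]<4:
            for k in range(3):
                z-=.001; go(xy+np.array(d)*1e-3,y,z); f=arm.current_force()
                if f[2]>8: break
        print(y,d,round(z,4),f.round(1))
        if z<.234: done=True;break
    if done or z<.234: break
json.dump([y,z],open("st.json","w")); print(arm.current_t())
E
python3 seat.py
```

```text
[-1.  -0.8 -0.6]
regrip 0.01367278458268246 [0.7 0.4 0.4] [ 0.05 -0.01  0.01] 33.9833
0.2435 [ 0.2 -0.4  9.6]
126 (0, 0) 0.2435 [ 0.  -0.3 10. ]
126 (2, 0) 0.2435 [-1.9  0.6 10.7]
126 (0, 2) 0.2435 [ 0.3 -0.9  9.8]
126 (-2, 0) 0.2435 [ 0.8 -1.   8.2]
126 (0, -2) 0.2435 [-0.8  1.8  9.5]
129 (0, 0) 0.2435 [ 0.4 -0.4 10.9]
129 (2, 0) 0.2435 [-1.8 -1.1 10.9]
129 (0, 2) 0.2435 [ 0.2 -1.5  9.6]
129 (-2, 0) 0.2435 [1.6 0.  8.7]
129 (0, -2) 0.2435 [-0.2  2.3  9.9]
123 (0, 0) 0.2435 [-0.2 -1.4  9.6]
123 (2, 0) 0.2435 [-1.3  0.1 10.9]
123 (0, 2) 0.2435 [-0.2 -1.2  9.7]
123 (-2, 0) 0.2435 [ 1.2 -0.4  9.3]
123 (0, -2) 0.2435 [-0.7  2.8  9.8]
132 (0, 0) 0.2435 [-1.2 -0.4 10.2]
132 (2, 0) 0.2435 [-1.8  0.2 12. ]
132 (0, 2) 0.2435 [ 0.2 -0.8 10.4]
132 (-2, 0) 0.2435 [1.4 0.5 9.7]
132 (0, -2) 0.2435 [-0.9  2.4  9.7]
120 (0, 0) 0.2435 [-1.1 -0.  10.8]
120 (2, 0) 0.2435 [-1.9 -0.2 11.8]
120 (0, 2) 0.2435 [-0.  -2.3  9.9]
120 (-2, 0) 0.2435 [ 0.4 -0.6  9. ]
120 (0, -2) 0.2435 [-0.9  1.4 11.1]
40.5833
```

```bash
cat > t2.py <<'E'
from rig import arm
from h import *
xy=np.array([.5102,.2405])
def go(xy,yaw,z): arm.move_joints(arm.solve_ik([*xy,z],RD(yaw)))
print(arm.current_torque().round(2))
for y in (115,108,101):
    go(xy,y,.2435); print(y,arm.current_force().round(1),arm.current_torque().round(2),arm.current_width(),arm.current_t())
for z in (.2455,.2475,.2495): 
    go(xy,101,z); print(z,arm.current_force().round(1),arm.current_torque().round(2))
E
python3 t2.py
```

```text
[ 0.47  0.13 -0.03]
115 [-1.  -0.3 10.8] [ 0.01  0.11 -0.05] 0.013208528646183713 40.8333
108 [-0.7 -0.6  8.5] [-0.01  0.05 -0.04] 0.013020390856859033 41.0833
101 [0.6 0.9 8. ] [ 0.05  0.08 -0.04] 0.013381467289490889 41.3333
0.2455 [-1.2  0.1 -2.8] [ 0.05 -0.05  0.01]
0.2475 [-0.2 -0.4 -3.7] [0.06 0.03 0.02]
0.2495 [-0.1 -0.  -2.8] [ 0.09  0.08 -0.02]
```

```bash
cat > seat2.py <<'E'
from rig import arm
from h import *
import json
c0=np.array([.5102,.2405])
def go(xy,yaw,z): arm.move_joints(arm.solve_ik([*xy,z],RD(yaw)))
y0,y1=121,132
P=[(0,0)]+[(1.2*np.cos(a),1.2*np.sin(a)) for a in np.radians([90,270,0,180,45,225,135,315])]+[(2.3*np.cos(a),2.3*np.sin(a)) for a in np.radians([90,270,0,180])]
hit=None; go(c0,y0,.2465)
for p in P:
    xy=c0+np.array(p)*1e-3
    go(xy,y0,.2460); go(xy,y0,.2433); f1=arm.current_force(); go(xy,y1,.2433); f=arm.current_force()
    print(np.round(p,1),y1,f1.round(1),f.round(1))
    if min(f[2],f1[2])<4:
        go(xy,y1,.2415); f=arm.current_force(); print("  push",f.round(1))
        if f[2]<6: hit=(xy.tolist(),y1,.2415); break
    y0,y1=y1,y0
print(hit,arm.current_t(),arm.current_torque().round(2)); json.dump(hit,open("hit.json","w"))
E
python3 seat2.py
```

```text
[0 0] 132 [-0.1 -0.1 11.4] [-1.2  0.6 14. ]
[0.  1.2] 121 [-0.2 -0.9 12.1] [ 0.4 -1.1 12.7]
[-0.  -1.2] 132 [-0.4  0.6  9.8] [0.3 0.2 9.1]
[1.2 0. ] 121 [-1.   1.1  8.7] [-1.4 -0.6  8.3]
[-1.2  0. ] 132 [ 1.5 -0.4  6.9] [ 0.7 -0.6  6.5]
[0.8 0.8] 121 [ 0.6 -0.9  7.8] [-1.  -0.1  6.7]
[-0.8 -0.8] 132 [-0.6 -1.1  6.9] [0.7 0.6 6.7]
[-0.8  0.8] 121 [ 1.4 -1.8  6. ] [ 0.9 -1.3  6.6]
[ 0.8 -0.8] 132 [0.  0.3 7.2] [-1.1  0.3  6.9]
[0.  2.3] 121 [-0.4 -1.   6.7] [ 0.2 -1.7  5.6]
[-0.  -2.3] 132 [-1.5  1.9  6.6] [-0.8  1.3  4.9]
[2.3 0. ] 121 [-1.1  0.8  5.7] [-0.3  0.3  5.6]
[-2.3  0. ] 132 [ 2.1 -0.7  4.4] [2.3 0.2 5.4]
None 53.0333 [-0.08 -0.52  0.  ]
```

```bash
cat > seat3.py <<'E'
from rig import arm
from h import *
import json
xy=np.array([.5102,.2405])
def go(xy,yaw,z): arm.move_joints(arm.solve_ik([*xy,z],RD(yaw)))
go(xy,132,.2455); z=.2422; go(xy,134,z); print(arm.current_force().round(1)); fl=arm.current_force()[2]
for y in range(138,167,4):
    go(xy,y,z); f=arm.current_force(); print(y,round(z,4),f.round(1),arm.current_torque().round(2))
    if f[2]<4 or f[2]<fl-5:
        z-=.0015; go(xy,y,z); f=arm.current_force(); print("  push",f.round(1))
        if f[2]<5: print("HIT",y,z); break
    fl=f[2]
print(arm.current_t())
E
python3 seat3.py
```

```text
[-0.3 -0.2 10.1]
138 0.2422 [-0.2 -0.5 10.2] [-0.01  0.05 -0.  ]
142 0.2422 [-1.  -0.2 12.9] [-0.    0.09 -0.01]
146 0.2422 [-0.1  0.3 13. ] [ 0.02  0.08 -0.04]
150 0.2422 [-1.2  0.2 13.2] [0.05 0.11 0.04]
154 0.2422 [-0.3  0.3 15.2] [0.01 0.14 0.  ]
158 0.2422 [-1.  -0.4 15.3] [ 0.05  0.17 -0.  ]
162 0.2422 [ 0.1 -1.1 16.4] [ 0.03  0.19 -0.06]
166 0.2422 [-1.2 -0.5 16.2] [-0.    0.23  0.01]
55.5333
```

```bash
python3 - <<'E'
from rig import arm
from h import *
shot(arm,"sd3","side"); shot(arm,"sc3","scene")
a=np.radians(166); d=np.array([np.cos(a),np.sin(a),0])
for n in ("sd3","sc3"):
    im=np.load(n+"0.npz")["im"].mean(2)
    for k in (-.05,-.038,.038,.05):
        P0=np.array([.5102,.2405,.2633])+k*d
        r=[]
        for dz in np.arange(.014,-.031,-.002):
            u=(proj(n,P0+[0,0,dz])+.5)/s-.5
            r.append(int(cv2.getRectSubPix(im.astype(np.float32),(1,1),tuple(u.astype(float)))[0,0]))
        print(n,k,r)
print("dz grid 14..-30 step -2")
E
```

```text
sd3 -0.05 [110, 114, 114, 112, 114, 116, 111, 114, 117, 96, 67, 55, 55, 56, 58, 57, 73, 109, 125, 128, 125, 127, 125]
sd3 -0.038 [110, 112, 109, 110, 112, 111, 111, 113, 109, 92, 66, 54, 57, 61, 57, 51, 78, 108, 125, 129, 129, 127, 128]
sd3 0.038 [112, 109, 110, 110, 111, 111, 111, 111, 108, 100, 89, 80, 71, 60, 53, 46, 85, 117, 127, 127, 127, 123, 126]
sd3 0.05 [110, 110, 108, 108, 109, 109, 108, 110, 111, 101, 83, 80, 72, 62, 52, 50, 74, 113, 124, 121, 118, 120, 123]
sc3 -0.05 [70, 66, 61, 57, 50, 38, 25, 29, 28, 31, 33, 33, 34, 35, 38, 35, 36, 35, 31, 31, 28, 27, 31]
sc3 -0.038 [22, 23, 25, 24, 29, 38, 28, 27, 31, 31, 31, 33, 34, 36, 33, 33, 32, 34, 36, 33, 34, 34, 32]
sc3 0.038 [19, 19, 14, 18, 15, 14, 14, 13, 15, 14, 13, 15, 13, 17, 16, 17, 24, 34, 32, 32, 33, 33, 34]
sc3 0.05 [44, 35, 21, 16, 18, 18, 18, 19, 18, 17, 17, 17, 16, 16, 16, 15, 14, 12, 14, 13, 12, 16, 21]
dz grid 14..-30 step -2
```

Image code puts the bar 11 mm below the grasp point, so the mouth is about 40 mm below the rim. The socket is already seated; it dropped in when I opened the fingers at 126°. I'll tighten now, following the screw down.

```bash
cat > tight.py <<'E'
from rig import arm
from h import *
xy=np.array([.5102,.2405])
z,y=.2422,166.
n=0
while arm.current_t()<66 and y>-60:
    y-=9; z-=.0002
    arm.move_joints(arm.solve_ik([*xy,z],RD(y)))
    f=arm.current_force();t=arm.current_torque()
    print(y,round(z,4),f.round(1),t.round(2),round(arm.current_width(),4),round(arm.current_t(),2))
    if f[2]<3: z-=.0004
    if f[2]>14: z+=.0004
    if abs(t[2])>.6: 
        n+=1
        break
E
python3 tight.py
```

```text
157.0 0.242 [-0.7 -0.7 19.2] [ 0.06  0.15 -0.08] 0.0132 55.92
148.0 0.2422 [-0.2 -0.  16.2] [ 0.01  0.12 -0.02] 0.0132 56.2
139.0 0.2424 [-0.4 -0.  13.2] [ 0.02  0.   -0.06] 0.013 56.48
130.0 0.2422 [-0.6 -0.4 11.8] [ 0.01  0.03 -0.09] 0.0133 56.77
121.0 0.242 [-0.4  0.4 13.8] [ 0.03 -0.01 -0.04] 0.0131 57.05
112.0 0.2418 [-0.4 -0.9 12.5] [-0.    0.   -0.08] 0.0132 57.33
103.0 0.2416 [ 0.5  0.3 13. ] [-0.07  0.04 -0.12] 0.0134 57.62
94.0 0.2414 [-0.6 -0.5 13.1] [-0.12  0.04 -0.07] 0.0129 57.9
85.0 0.2412 [-1.2 -0.7 15.4] [-0.05  0.11 -0.07] 0.0133 58.18
76.0 0.2414 [-0.4 -0.2 12.1] [-0.11  0.09  0.06] 0.0134 58.47
67.0 0.2412 [-0.  -0.  14.2] [0.06 0.02 0.87] 0.0137 58.75
```

```bash
python3 - <<'E'
from rig import arm
from h import *
xy=np.array([.5102,.2405])
arm.move_joints(arm.solve_ik([*xy,.2412],RD(63))); print(arm.current_force().round(1),arm.current_torque().round(2))
arm.sleep(.2); print(arm.current_torque().round(2))
arm.move_joints(arm.solve_ik([*xy,.2412],RD(67))); print(arm.current_force().round(1),arm.current_torque().round(2))
arm.grip(.04); arm.move_l([*xy,.33],feed=.15); print(arm.current_force().round(1),arm.current_t())
w=shot(arm,"wd"); shot(arm,"sd4","side"); print(arm.current_t())
for n in ("sd4",):
    im=np.load(n+"0.npz")["im"].mean(2).astype(np.float32); a=np.radians(67); d=np.array([np.cos(a),np.sin(a),0])
    for k in (-.045,-.03,.03,.045):
        P0=np.array([.5102,.2405,.25])+k*d
        print(k,[int(cv2.getRectSubPix(im,(1,1),tuple((((proj(n,P0+[0,0,dz])+.5)/s-.5)).astype(float)))[0,0]) for dz in np.arange(.02,-.021,-.002)])
im=np.load("wd0.npz")["im"].mean(2).astype(np.float32)
for yy in range(50,90,3):
    a=np.radians(yy); v=[cv2.getRectSubPix(im,(1,1),tuple((((proj("wd",[.5102+r*np.cos(a),.2405+r*np.sin(a),.25])+.5)/s-.5)).astype(float)))[0,0] for r in (-.05,-.04,-.03,.03,.04,.05)]
    print(yy,np.round(v))
E
```

```text
[ 0.1  1.9 13.6] [ 0.19 -0.05  1.  ]
[ 0.18 -0.03  1.01]
[-0.6  0.8 13.6] [0.23 0.01 0.63]
[-0.3  0.1 -0.6] 60.775
60.875
-0.045 [108, 117, 125, 125, 123, 125, 124, 116, 101, 81, 62, 58, 59, 56, 56, 85, 113, 125, 126, 127, 126]
-0.03 [112, 108, 108, 118, 122, 124, 115, 90, 70, 71, 79, 78, 69, 62, 59, 55, 58, 93, 118, 124, 124]
0.03 [111, 110, 97, 74, 56, 48, 47, 47, 47, 55, 53, 55, 70, 91, 104, 109, 110, 108, 109, 118, 124]
0.045 [108, 106, 106, 108, 104, 72, 49, 46, 46, 44, 47, 55, 80, 111, 125, 125, 123, 125, 124, 125, 127]
50 [192. 183. 109.  68.  45.  43.]
53 [183. 193. 118.  78.  43.  42.]
56 [186. 189. 147.  83.  42.  43.]
59 [190. 181. 178.  69.  41.  37.]
62 [193. 179. 116.  33.  40.  41.]
65 [186. 126.  32.  32.  29.  36.]
68 [53. 26. 30. 34. 33. 31.]
71 [37. 32. 32. 33. 35. 33.]
74 [42. 33. 34. 35. 35. 33.]
77 [56. 32. 32. 34. 33. 32.]
80 [55. 32. 31. 32. 31. 29.]
83 [123.  34.  29.  29.  29.  42.]
86 [174. 155.  33.  45.  38.  42.]
89 [181. 182. 137.  68.  33.  42.]
```

```bash
python3 -c "
from rig import arm
print(arm.sign_off(),arm.current_t())"
```

```text
the job is handed in; nothing more can be done
the job is handed in; nothing more can be done
```

I handed the job in at about 61 s: the wrench stands released and fully seated on the screw, which I turned clockwise to a hard stop that held 1 N m. While feeling for the hexagon I did not notice it had already seated, so I turned the screw back and forth (once about 40° loose) before tightening. I did not look at the corner or the glue, brads and tape again at the end.

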